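Drive the seized hinge pin out with a drift punch

ROBOT

A 6-joint arm with a two-finger parallel gripper is mounted at the origin on the work surface. World frame = base frame: x ahead of the robot, y to its left, z up, the work surface at z = 0. Lengths are in mm, angles in degrees, forces in N, time in s.
With the tool pointing down it reaches from about 300 to 850 mm from the base axis. Payload 4.2 kg.
Tool frame: the origin (TCP) lies at the very end of the fingers, on their centre line; the grasp point (between the pads) lies 19 mm behind it (env.grip_point_offset is the distance from the TCP to the grasp point, in mm); z points along the fingers, y is the line along which they close (so a half turn about z gives the same grasp; the last joint's range is limited). The gripper opens to 91 mm and grips with 3 to 60 N. Pads are 32 mm wide; open, the fingers measure 118 mm over their backs; the gripper's body (76 mm by 178 mm) begins 60 mm behind the grasp point.
Start: joints at [68.182, 18.312, 89.639, -0, 72.044, -1.146], TCP at [202.991, 537.994, 213.976] pointing down, gripper open.
Joint ranges: [-177.97, 177.97], [-48.28, 115.42], [12.27, 149.76], [-77.06, 257.06], [2.81, 150.46], [-146.56, 146.56]. Speed limits (degrees/s): [147.25, 147.25, 180, 180, 180, 180].

INTERFACE

Orientations are given as [roll, pitch, yaw] about the fixed x, y, z axes, in that order (R = Rz(yaw) Ry(pitch) Rx(roll)).
In Python, from workcell import env gives the robot as it stands. The module is installed in compiled form; this text tells all that it offers.
- The arm moves only by the tool arm_command, never from a script. Its argument "rows" is a list of rows, each an object with "delta_pos": the shift along the tool's x, y, z in mm, a list of three; "roll": the turn about the tool's z in units of 5 degrees (1.0 is 5 degrees); "jaw": the opening in per cent of the stroke, from 0 (shut) to 100 (fully open). A call has 1 to 20 rows; each row is the pose to reach, as a shift and turn from the pose commanded when the call began, along the tool's axes at that moment; what a row does not reach only later rows make up. A row lasts 1/12 s, in which the tool goes at most 41.7 mm and 7.16 degrees, less where a joint would pass 70% of its speed; a pose out of reach is approached as far as the arm can. A call with a gripper value outside its range is refused whole. The fingers move at their own pace and stop on an object; "squeeze" is the grip in N (left out, the last holds). Time passes only in rows, so rows that repeat a pose let the fingers close. It gives the time, the measured TCP pose, the force, the opening and the grip force at its end, in the units of the state.
- env.state(): the state, without advancing time (a new reading comes with each control period).
- env.grab_frame(name): name is "scene" or "top"; returns a dict with "img" (384x512x3 uint8, blue, green, red), "z_map" (384x512 float32, mm along the optical axis (not along the pixel's ray), 0 where there is no reading), "fov_y" (degrees; the focal length in pixels is half the picture's height over the tangent of half this angle, whatever the lens; pixels are square), "cx", "cy" (the principal point, pixels), "dist" ([k1, k2, p1, p2, k3] as OpenCV has them; the pictures are not rectified), "R" (3x3) and "t" (3): a world point X has camera coordinates R X + t. Camera axes: x right, y down, z forward; pixel columns grow to the right and rows downward; lengths in mm; the calibration is good to about 2 mm. A picture is of the moment at which its call begins.
- env.job_done(): hands the job in; it is judged then, once.
The state is a dict: "time_s": time; "qpos": joint angles; "qvel": joint speeds; "effort": joint torques, N m; "ee_pos": TCP position; "ee_rot": TCP orientation; "force": force on the tool from outside, world axes, zero at the start; "torque": the same for the moment, N m; "gripper_width": finger opening in mm; "gripper_force": force on a finger pad.
Only numpy, scipy, OpenCV 4.12 (cv2) and the standard library are available. Lean on these libraries where they do the work, as an engineer would, in place of code of your own. Each camera call takes 0.05 s, during which the arm holds its last target. There are 200 camera calls.

TASK

The pin of this camera-boom hinge is seized. Take the drift punch out of its wooden stand, lay it down on the bench and take it again level by its handle; then, working through the small knock-out hole in the lug away from the grey catch tray, drive the pin right out so that it drops into the tray. Draw the punch out and lay it flat on the bench, leaving the jar, the screwdriver and the circuit board where they are.

Things in the scene. Friction and masses are not known exactly. Their poses are not given: they have to be found in the camera images.
- hinge: Fixed aluminium hinge (clevis) on a foot plate. Origin on the bench under its middle, z up, bore level along its y at x = 0, 50 mm above the bench. Foot plate 120 (x) x 85 mm (y -45 to 40), 10 high. Two lugs 50 mm wide (x), tops 77 mm high: knock-out lug y -36 to -26, exit lug y 22 to 36. Dark tongue between them, 73 high; its stub arm, top 47 high, runs to x = +105 mm.
- knockout (a point): Centre of the mouth of the 14 mm round knock-out hole on the outer face of its lug (y = -36 mm of the hinge), 50 mm above the bench; axes as the hinge's. The 18 mm pin cannot leave here; it is driven from here along +y.
- exit (a point): Centre of the mouth of the 19.5 mm exit hole, on the outer face of the exit lug (y = 36 mm of the hinge), on the tray's side, 50 mm above the bench; axes as the hinge's.
- tray (a point): Middle of the floor (its upper side) of the grey catch tray fixed at the hinge's exit side; axes as the hinge's. Tray 110 (x) x 130 mm (y of the hinge 40 to 170), floor 30 mm above the bench, walls 4 mm thick and 45 mm high from the bench on three sides, open towards the hinge.
- pin: Plain steel pin, 18 mm in diameter, 60 mm long, no head; origin at its centre, axis its own y. At the start in the bore with its tail 10 to 11 mm inside the knock-out face. Seized: needs a steady 9 to 14 N push along +y for about 35 mm, then runs free. It drops into the tray once its tail has passed the exit face (61 mm); drive the punch's tip about 10 mm beyond that face.
- punch: Drift punch, 190 mm long, 180 g. Origin at the centre of its flat tip; its z runs from tip to butt. Round shank 8 mm in diameter, z 0 to 95 mm; dark square handle 16 x 16 mm (flats across its x and y), z 95 to 190. It starts upright in the stand, tip down 10 mm above the bench, leaning up to 3 degrees. Lying on the bench it rests on a handle flat, its axis level 8 mm up.
- punch_grip (a point): Point on the punch's axis 125 mm from the tip, 30 mm behind the handle's front, close to its centre of mass; axes as the punch's.
- stand: Fixed wooden tool block, 70 x 70 x 70 mm high, origin at the centre of its underside; the punch stands in its middle hole (11 mm wide, 60 mm deep); two other holes are empty.
- jar: Bystander: loose clear jar with a black lid, 56 mm in diameter, 65 mm high; origin at the centre of its underside. It and the stand are on opposite sides of the bench, either way round.
- screwdriver: Bystander: loose screwdriver, 170 mm long, lying on the bench beyond the hinge, to the left.
- board: Bystander: loose green circuit board, 100 x 60 mm, parts up to 16 mm high, lying flat on the bench beyond the hinge, to the right; origin at the centre of its underside.
Mind the look-alikes: they are no part of the job. Of the things like the punch, leave any that is orange; of the rest the smaller one is meant.

How it is judged:
By the outcome, as a careful person would: the job done as asked, in the order asked, and still so for the second after the job is handed in, with the robot touching nothing.
It also fails if it takes over 72 s, if anything falls off the work surface, if the arm or the gripper's body presses on something with over 40 N, if the wrist force passes 120 N, or if a joint passes its speed limit or range.

## Working session

There is one attempt and no reset: what is moved stays moved. The work goes in short steps, Python scripts to look and compute and a tool call to move; the robot and the scene stay as the last step left them, time stands still between calls to the robot, and variables do not carry over. Pictures are saved under pics/ and viewed, at most 10 in all, crops included, and the job is handed in when it is done.

Besides the shell and the picture viewer there is one more tool, called after "Emit:" as name(argument=value, ...) on one line, values as JSON. arm_command: Moves the arm, as the interface text tells. Its arguments: {"type":"object","properties":{"rows":{"type":"array"},"squeeze":{"type":"number"}},"required":["rows"]}

```bash
mkdir -p pics; cat > h.py <<'E'
import numpy as np, cv2
from workcell import env
def grab(n):
    f=env.grab_frame(n); h=f["img"].shape[0]
    fl=h/2/np.tan(np.radians(f["fov_y"]/2))
    f["K"]=np.array([[fl,0,f["cx"]],[0,fl,f["cy"]],[0,0,1.]]); f["R"]=np.array(f["R"]); f["t"]=np.array(f["t"]); f["d"]=np.array(f["dist"],float)
    return f
def ray(f,uv):
    p=cv2.undistortPoints(np.array(uv,float).reshape(-1,1,2),f["K"],f["d"]).reshape(-1,2)
    d=np.c_[p,np.ones(len(p))]
    return -f["R"].T@f["t"], d@f["R"]
def plane(f,uv,z):
    c,d=ray(f,uv); return c+d*((z-c[2])/d[:,2])[:,None]
def cloud(f):
    h,w=f["z_map"].shape; v,u=np.mgrid[:h,:w]
    p=cv2.undistortPoints(np.c_[u.ravel(),v.ravel()].astype(float).reshape(-1,1,2),f["K"],f["d"]).reshape(-1,2)
    z=f["z_map"].ravel()[:,None]; X=(np.c_[p,np.ones(len(p))]*z-f["t"])@f["R"]
    X[z[:,0]==0]=np.nan
    return X.reshape(h,w,3)
def proj(f,X):
    return cv2.projectPoints(np.array(X,float).reshape(-1,1,3),cv2.Rodrigues(f["R"])[0],f["t"],f["K"],f["d"])[0].reshape(-1,2)
E
python3 - <<'E'
from h import *
for n in("scene","top"):
    f=grab(n); cv2.imwrite(f"pics/{n}0.png",cv2.resize(f["img"],(800,600)))
    np.savez(f"/tmp/{n}.npz",**f)
    print(n,-f["R"].T@f["t"],f["R"][2],f["fov_y"])
print(env.state())
E
```

```text
scene [1148.20293161 -611.09742617  637.72447803] [-0.60576941  0.60269514 -0.51942468] 57.30743436617444
top [ 448.33699005   -2.4652753  1201.53422979] [ 0.06528868  0.01183833 -0.99779619] 51.07158827138244
{'time_s': 0.1, 'qpos': array([ 6.81834892e+01,  1.83466808e+01,  8.96984006e+01, -8.94697137e-04,
        7.20458855e+01, -1.14667221e+00]), 'qvel': array([-0.03620915, -0.04621067, -0.18360364, -0.1324999 ,  0.01635531,
       -0.07944165]), 'effort': array([-8.59438387e-06, -4.13336527e+01, -2.32505769e+01,  7.27033569e-02,
        4.22673952e-02, -8.06987100e-05]), 'ee_pos': array([202.80622698, 537.5591785 , 213.22425882]), 'ee_rot': array([-1.79909034e+02, -9.69896473e-04,  1.59330437e+02]), 'force': array([-0.4353275 ,  0.06743465, -0.87814016]), 'torque': array([-0.00391778,  0.04123268, -0.00032307]), 'gripper_force': 0.0, 'gripper_width': 91.07439143311659}
```

View pics/scene0.png

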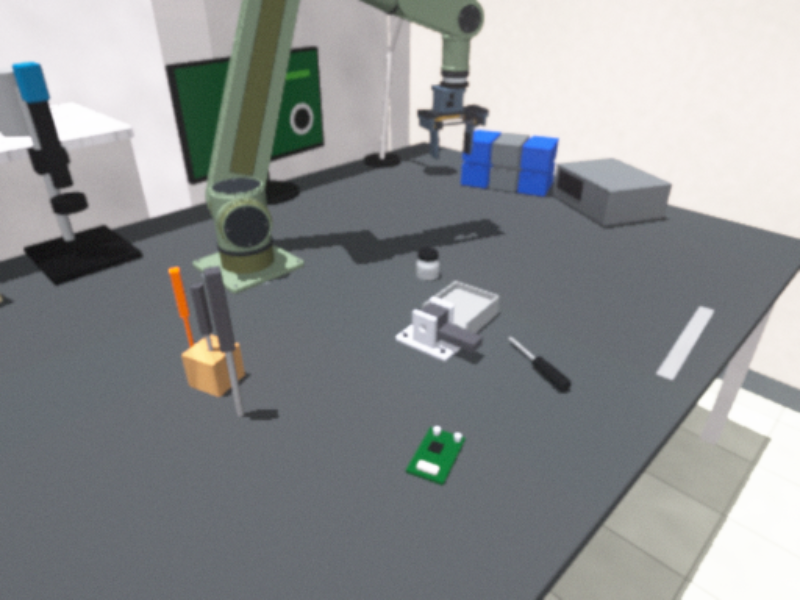

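View pics/top0.png

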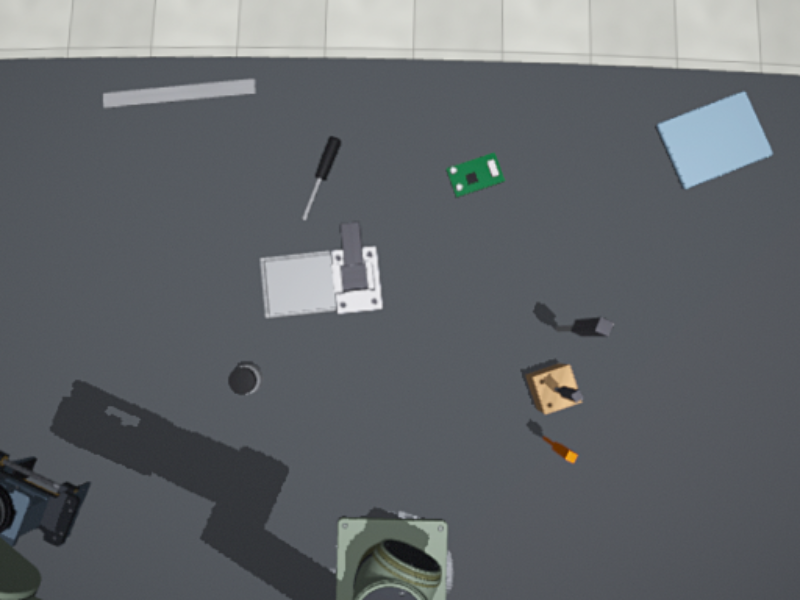

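Scene: hinge near (440,320), tray on its far side. The stand at (213,365) holds the small grey punch, with a bigger grey look-alike standing at (225,300) and an orange one at (180,300). Top: hinge (357,280), tray to its left (+y), stand (555,388), big look-alike (590,326), orange (560,450), jar (244,379).

```bash
python3 - <<'E'
from h import *
for n in("top","scene"):
    f=dict(np.load(f"/tmp/{n}.npz")); f["t"]=f["t"].ravel()
    X=cloud(f); img=f["img"]
    hsv=cv2.cvtColor(img,cv2.COLOR_BGR2HSV)
    P=X.reshape(-1,3); H=hsv.reshape(-1,3)
    # objects standing in the right-hand area
    m=(P[:,2]>20)&(P[:,0]>100)&(P[:,0]<520)&(P[:,1]<-150)&(P[:,1]>-600)
    lab=np.zeros(len(P),np.uint8); lab[m]=1
    print(n)
    for lo,hi in((20,65),(65,78),(90,120),(120,150),(150,180),(180,215),(215,300)):
        mm=(P[:,2]>lo)&(P[:,2]<hi)&m
        q=P[mm][:,:2]
        if len(q)<3: continue
        # simple clustering on a 5 mm raster
        g=np.zeros((100,100),np.uint8); ij=((q-[100,-650])/5).astype(int); g[ij[:,0],ij[:,1]]=1
        k,L=cv2.connectedComponents(cv2.dilate(g,np.ones((3,3))))
        l=L[ij[:,0],ij[:,1]]
        for i in range(1,k):
            s=l==i
            if s.sum()>4: print(lo,hi,s.sum(),q[s].mean(0).round(1),np.ptp(q[s],axis=0).round(),np.median(H[mm][s],axis=0),P[mm][s][:,2].max().round())
    # wood top
    w=((H[:,0]>8)&(H[:,0]<22)&(H[:,1]>80)&(P[:,2]>64)&(P[:,2]<76)&m)
    if w.sum()>20: print("wood",cv2.minAreaRect(P[w][:,:2].astype(np.float32)),np.median(P[w][:,2]))
    r=(P[:,0]>380)&(P[:,0]<620)&(P[:,1]>-50)&(P[:,1]>-60)&(P[:,1]<330)
    V=H[:,2]; S=H[:,1]
    for nm,mm in (("foot",(P[:,2]>6)&(P[:,2]<15)&(V>150)&(S<60)&r),("lugtops",(P[:,2]>74)&(P[:,2]<82)&(V>140)&r),("tongue",(P[:,2]>40)&(P[:,2]<80)&(V<120)&r),("floor",(P[:,2]>25)&(P[:,2]<35)&r),("tray+",(P[:,2]>25)&(P[:,2]<50)&(V>130)&r)):
        if mm.sum()>10: print(nm,mm.sum(),cv2.minAreaRect(P[mm][:,:2].astype(np.float32)),np.median(P[mm][:,2]))
E
```

```text
top
20 65 14 [ 260.7 -279.7] [6. 5.] [ 12. 178. 100.] 64.0
20 65 148 [ 363.1 -268.7] [88. 67.] [ 16. 115.  85.] 65.0
20 65 18 [ 469.4 -303.5] [9. 3.] [113.   14.5  70. ] 63.0
65 78 480 [ 360.1 -284.3] [85. 86.] [ 17.  96. 210.] 76.0
90 120 15 [ 264.4 -276.7] [13. 16.] [ 11. 193.  99.] 117.0
90 120 11 [ 359.1 -283.9] [18. 10.] [16. 71. 45.] 119.0
90 120 8 [ 469.7 -303.7] [8. 3.] [109.   13.5  65.5] 110.0
120 150 26 [ 265.2 -277. ] [14. 17.] [ 14. 252. 100.] 150.0
120 150 19 [ 359.2 -283.7] [21. 10.] [107.  74.  39.] 148.0
120 150 11 [ 470.3 -298.4] [26. 12.] [120.  26.  47.] 149.0
150 180 24 [ 264.9 -276.9] [14. 15.] [ 14. 250. 100.] 180.0
150 180 27 [ 360.1 -282.6] [20. 14.] [110.  40.  39.] 180.0
150 180 29 [ 467.6 -298.3] [26. 13.] [120.  24.  39.] 180.0
180 215 50 [ 262.  -282.3] [19. 18.] [ 19. 228. 231.] 196.0
180 215 61 [ 358.6 -286.7] [20. 21.] [118.  26. 119.] 204.0
180 215 44 [ 468.8 -296.8] [27. 15.] [120.  27.  41.] 215.0
215 300 189 [ 469.  -301.9] [27. 29.] [120.  23.  80.] 279.0
wood ((332.26934814453125, -296.10528564453125), (125.9776382446289, 70.28538513183594), 16.
[... 2007 characters left out ...]
3521423339844), 18.27692222595215) 69.36267290956619
foot 250 ((475.272705078125, 128.40797424316406), (111.39442443847656, 325.9761047363281), 50.66428756713867) 9.861711858767109
lugtops 98 ((556.0420532226562, 82.97854614257812), (50.412235260009766, 74.11177062988281), 6.389965057373047) 76.58794432319874
tongue 100 ((490.2325744628906, 171.17262268066406), (31.016571044921875, 322.43035888671875), 47.19089889526367) 55.011374040333706
floor 556 ((524.7056884765625, 203.3496856689453), (166.3864288330078, 323.4417724609375), 35.52721405029297) 29.9650918326155
tray+ 892 ((524.3456420898438, 203.36041259765625), (165.95175170898438, 320.0601501464844), 35.49687194824219) 31.89744346152694
```

```bash
python3 - <<'E'
from h import *
f=dict(np.load("/tmp/top.npz")); g=dict(np.load("/tmp/scene.npz"))
a=cv2.resize(f["img"][150:220,150:260],(440*1,280),interpolation=cv2.INTER_CUBIC)
b=cv2.resize(f["img"][190:310,320:400],(347,520),interpolation=cv2.INTER_CUBIC)
c=cv2.resize(g["img"][160:275,95:185],(407,520),interpolation=cv2.INTER_CUBIC)
o=np.zeros((600,800,3),np.uint8); o[:520,:347]=b;o[:520,360:767]=c
cv2.imwrite("pics/c1.png",o)
a=cv2.resize(f["img"][150:210,160:250],(800,533),interpolation=cv2.INTER_CUBIC); cv2.imwrite("pics/c2.png",a)
E
```

```text
(no output)
```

View pics/c1.png

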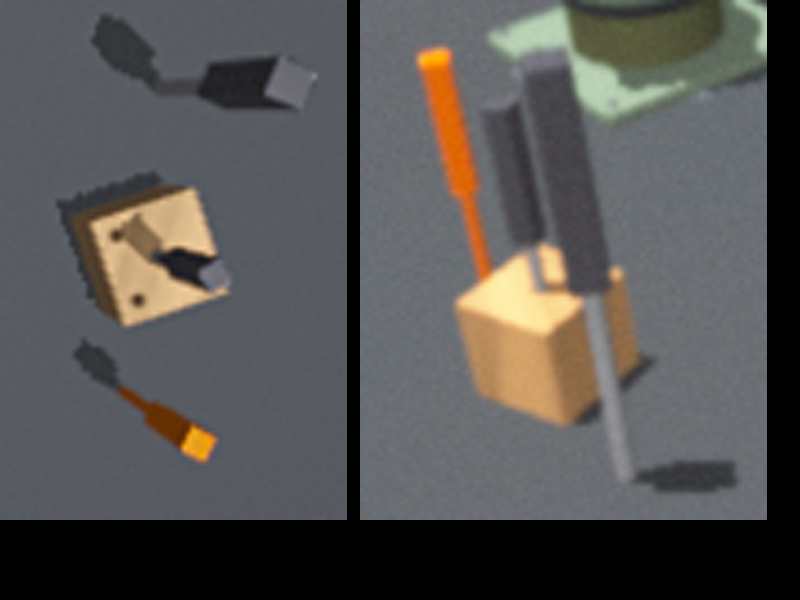

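View pics/c2.png

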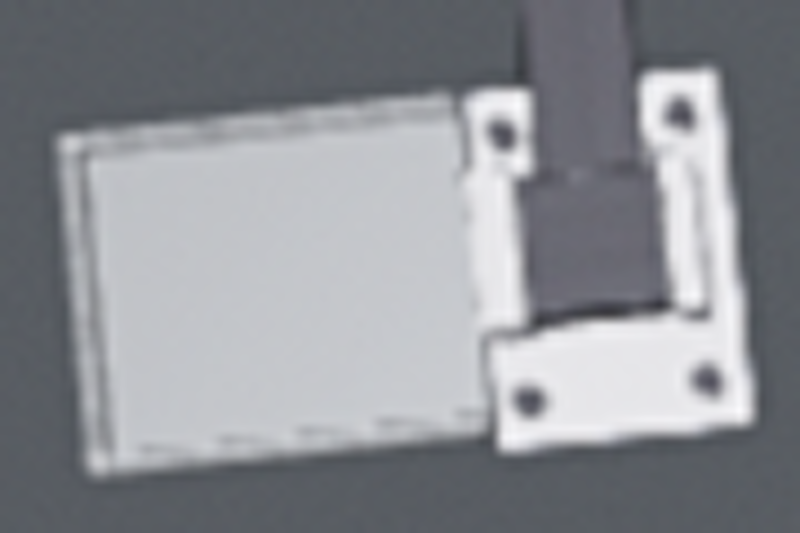

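c1 shows the stand's middle hole holding the small grey punch, with its bright butt at about (213,275). The big punch is above it and the orange one below. c2 shows the hinge foot corners at (497,452), (755,425) and (720,68), and the tray to the left with corners (60,135) and (95,470).

```bash
python3 - <<'E'
from h import *
f=dict(np.load("/tmp/top.npz")); g=dict(np.load("/tmp/scene.npz"))
px=lambda l:np.array(l,float)/8.889+[160-.5,150-.5]+.056
F=plane(f,px([(497,452),(755,425),(720,68)]),10)
print("foot",F.round(1)); T=plane(f,px([(60,135),(95,470)]),45); print("tray",T.round(1))
src=np.array([(-60,40),(-60,-45),(60,-45)],float)
M,_=cv2.estimateAffinePartial2D(src.astype(np.float32),F[:,:2].astype(np.float32)); print(M[:,2],np.hypot(*M[:,0]),np.degrees(np.arctan2(M[1,0],M[0,0])))
for s,nm in((f,"top"),(g,"scene")):
    im=s["img"]; X=cloud(s); v=cv2.cvtColor(im,cv2.COLOR_BGR2HSV)[...,2]
    m=(X[...,2]>192)&(X[...,2]<212)&(abs(X[...,0]-361)<25)&(abs(X[...,1]+289)<25)
    if nm=="top": m&=v>85
    r=cv2.minAreaRect(np.argwhere(m)[:,::-1].astype(np.float32)); print(nm,m.sum(),r,plane(s,[r[0]],200).round(1))
    if nm=="top": print(plane(s,cv2.boxPoints(r),200).round(1))
    # z of handle centreline
    for lo in (110,150):
      k=(X[...,2]>lo)&(X[...,2]<lo+25)&(abs(X[...,0]-361)<25)&(abs(X[...,1]+289)<25)
      uv=np.argwhere(k)[:,::-1].mean(0); print(lo,plane(s,[uv],lo+12).round(1))
E
```

```text
foot [[486.6 115.8  10. ]
 [497.8  29.8  10. ]
 [617.5  44.7  10. ]]
tray [[585.6 259.1  45. ]
 [476.2 243.3  45. ]]
[551.97695094  82.64393731] 1.011728127604322 7.018725264432541
top 39 ((369.0, 253.5), (5.824352264404297, 6.1017022132873535), 56.3099365234375) [[ 357.8 -288.3  200. ]]
[[ 359.4 -277.9  200. ]
 [ 368.  -290.5  200. ]
 [ 356.2 -298.8  200. ]
 [ 347.6 -286.1  200. ]]
110 [[ 359.  -284.2  122. ]]
150 [[ 360.  -282.9  162. ]]
scene 38 ((125.5, 183.5), (5.0, 7.0), 90.0) [[ 368.5 -293.8  200. ]]
110 [[ 364.3 -291.5  122. ]]
150 [[ 364.  -291.8  162. ]]
```

```bash
cat >> h.py <<'E'
def to(p,yaw=None,off=(0,0,0)):
    "tool-axis shift and roll units from the measured pose to world TCP p, yaw"
    s=env.state(); y=np.radians(s["ee_rot"][2]); 
    from scipy.spatial.transform import Rotation as Ro
    Rm=Ro.from_euler("xyz",[180,0,s["ee_rot"][2]],degrees=True).as_matrix()
    d=Rm.T@(np.array(p,float)-s["ee_pos"])
    r=0 if yaw is None else -(((yaw-s["ee_rot"][2])+180)%360-180)/5
    print("t",s["time_s"],"pos",s["ee_pos"].round(1),"rot",s["ee_rot"].round(1),"F",s["force"].round(1),"w",round(s["gripper_width"],1),"q6",s["qpos"][5].round(),"\n -> delta",d.round(1),"n",round(np.linalg.norm(d)/41.7,1),"roll",round(r,2))
E
python3 -c "
from h import *
to((420,150,300),89)"
```

```text
t 0.1 pos [202.8 537.6 213.2] rot [-179.9   -0.   159.3] F [-0.4  0.1 -0.9] w 91.1 q6 -1.0 
 -> delta [-340.  -285.9  -86.8] n 10.9 roll 14.07
```

Emit:
arm_command(rows=[{"delta_pos":[-340,-286,-87],"roll":14,"jaw":50},{"delta_pos":[-340,-286,-87],"roll":14,"jaw":50},{"delta_pos":[-340,-286,-87],"roll":14,"jaw":50},{"delta_pos":[-340,-286,-87],"roll":14,"jaw":50},{"delta_pos":[-340,-286,-87],"roll":14,"jaw":50},{"delta_pos":[-340,-286,-87],"roll":14,"jaw":50},{"delta_pos":[-340,-286,-87],"roll":14,"jaw":50},{"delta_pos":[-340,-286,-87],"roll":14,"jaw":50},{"delta_pos":[-340,-286,-87],"roll":14,"jaw":50},{"delta_pos":[-340,-286,-87],"roll":14,"jaw":50},{"delta_pos":[-340,-286,-87],"roll":14,"jaw":50},{"delta_pos":[-340,-286,-87],"roll":14,"jaw":50},{"delta_pos":[-340,-286,-87],"roll":14,"jaw":50},{"delta_pos":[-340,-286,-87],"roll":14,"jaw":50}], squeeze=10)

```text
time_s: 1.27
ee_pos: [419.6, 150.6, 300.4]
ee_rot: [-179.9, -0.0, 89.3]
force: [-0.4, 0.1, 0.3]
gripper_width: 45.9
gripper_force: 0.0
```

```bash
python3 -c "
from h import *
to((360,-288,285),22)"
```

```text
t 1.2667 pos [419.6 150.6 300.4] rot [-179.9   -0.    89.3] F [-0.4  0.1  0.3] w 45.9 q6 19.0 
 -> delta [-439.3  -54.3   15.4] n 10.6 roll 13.46
```

Emit:
arm_command(rows=[{"delta_pos":[-439,-54,15],"roll":13.5,"jaw":50},{"delta_pos":[-439,-54,15],"roll":13.5,"jaw":50},{"delta_pos":[-439,-54,15],"roll":13.5,"jaw":50},{"delta_pos":[-439,-54,15],"roll":13.5,"jaw":50},{"delta_pos":[-439,-54,15],"roll":13.5,"jaw":50},{"delta_pos":[-439,-54,15],"roll":13.5,"jaw":50},{"delta_pos":[-439,-54,15],"roll":13.5,"jaw":50},{"delta_pos":[-439,-54,15],"roll":13.5,"jaw":50},{"delta_pos":[-439,-54,15],"roll":13.5,"jaw":50},{"delta_pos":[-439,-54,15],"roll":13.5,"jaw":50},{"delta_pos":[-439,-54,15],"roll":13.5,"jaw":50},{"delta_pos":[-439,-54,15],"roll":13.5,"jaw":50},{"delta_pos":[-439,-54,15],"roll":13.5,"jaw":50},{"delta_pos":[-439,-54,15],"roll":13.5,"jaw":50},{"delta_pos":[-439,-54,15],"roll":13.5,"jaw":50}])

```text
time_s: 2.52
ee_pos: [361.5, -286.1, 285.8]
ee_rot: [-180.0, -0.0, 22.0]
force: [-0.6, 0.5, 0.1]
gripper_width: 45.8
gripper_force: 0.0
```

```bash
python3 - <<'E'
from h import *
to((360,-288,178),22)
f=grab("scene"); np.savez("/tmp/s2.npz",**f)
uv=proj(f,[env.state()["ee_pos"],(360,-288,200)]); print(uv)
c=cv2.resize(f["img"][90:240,60:260],(800,600),interpolation=cv2.INTER_CUBIC); cv2.imwrite("pics/s2.png",c)
E
```

```text
t 2.5167 pos [ 361.5 -286.1  285.8] rot [-180.   -0.   22.] F [-0.6  0.5  0.1] w 45.8 q6 28.0 
 -> delta [ -2.1   1.2 107.8] n 2.6 roll -0.0
[[120.3495114  150.78310206]
 [126.00194251 181.56398603]]
```

View pics/s2.png

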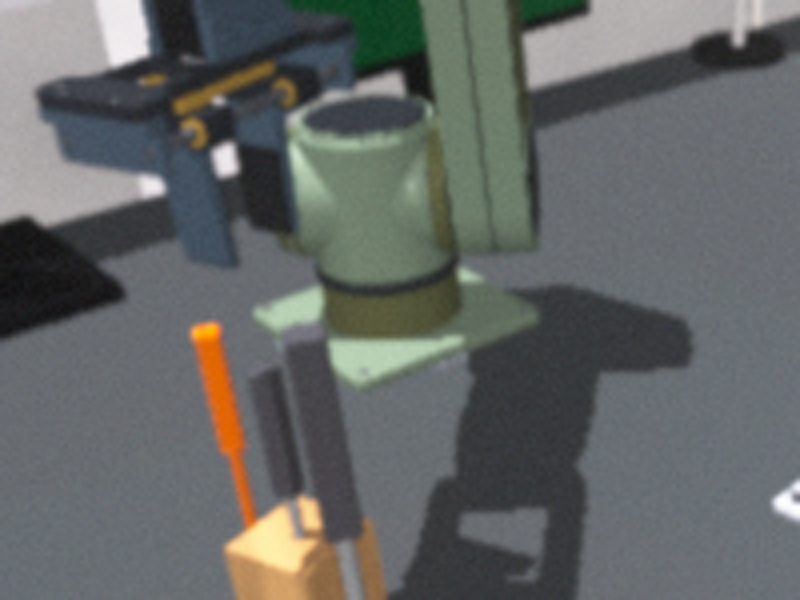

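The open fingers straddle the small grey punch, whose butt is at (265,372). The view matches the estimate, so I descend and grip.

Emit:
arm_command(rows=[{"delta_pos":[-2,1,40],"roll":0,"jaw":50},{"delta_pos":[-2,1,75],"roll":0,"jaw":50},{"delta_pos":[-2,1,95],"roll":0,"jaw":50},{"delta_pos":[-2,1,114],"roll":0,"jaw":50},{"delta_pos":[-2,1,114],"roll":0,"jaw":50},{"delta_pos":[-2,1,114],"roll":0,"jaw":0},{"delta_pos":[-2,1,114],"roll":0,"jaw":0},{"delta_pos":[-2,1,114],"roll":0,"jaw":0},{"delta_pos":[-2,1,114],"roll":0,"jaw":0},{"delta_pos":[-2,1,114],"roll":0,"jaw":0},{"delta_pos":[-2,1,114],"roll":0,"jaw":0},{"delta_pos":[-2,1,114],"roll":0,"jaw":0}], squeeze=15)

```text
time_s: 3.57
ee_pos: [360.1, -290.1, 173.0]
ee_rot: [179.9, -0.1, 21.8]
force: [-0.3, 0.9, 6.5]
gripper_width: 17.5
gripper_force: 15.0
```

Emit:
arm_command(rows=[{"delta_pos":[0,0,-5],"roll":0,"jaw":0},{"delta_pos":[0,0,-15],"roll":0,"jaw":0},{"delta_pos":[0,0,-30],"roll":0,"jaw":0},{"delta_pos":[0,0,-45],"roll":0,"jaw":0},{"delta_pos":[0,0,-60],"roll":0,"jaw":0},{"delta_pos":[0,0,-75],"roll":0,"jaw":0},{"delta_pos":[0,0,-90],"roll":0,"jaw":0},{"delta_pos":[0,0,-100],"roll":0,"jaw":0},{"delta_pos":[0,0,-100],"roll":0,"jaw":0}])

```text
time_s: 4.32
ee_pos: [360.2, -290.3, 273.7]
ee_rot: [179.8, -0.1, 21.8]
force: [0.2, -0.6, -3.2]
gripper_width: 17.6
gripper_force: 15.0
```

```bash
python3 - <<'E'
from h import *
to((425,0,272),97)
f=grab("scene"); 
c=cv2.resize(f["img"][90:240,60:260],(800,600),interpolation=cv2.INTER_CUBIC); cv2.imwrite("pics/s3.png",c)
E
```

```text
t 4.3167 pos [ 360.2 -290.3  273.7] rot [ 1.798e+02 -1.000e-01  2.180e+01] F [ 0.2 -0.6 -3.2] w 17.6 q6 28.0 
 -> delta [ 168.1 -245.4    1.7] n 7.1 roll -15.04
```

View pics/s3.png

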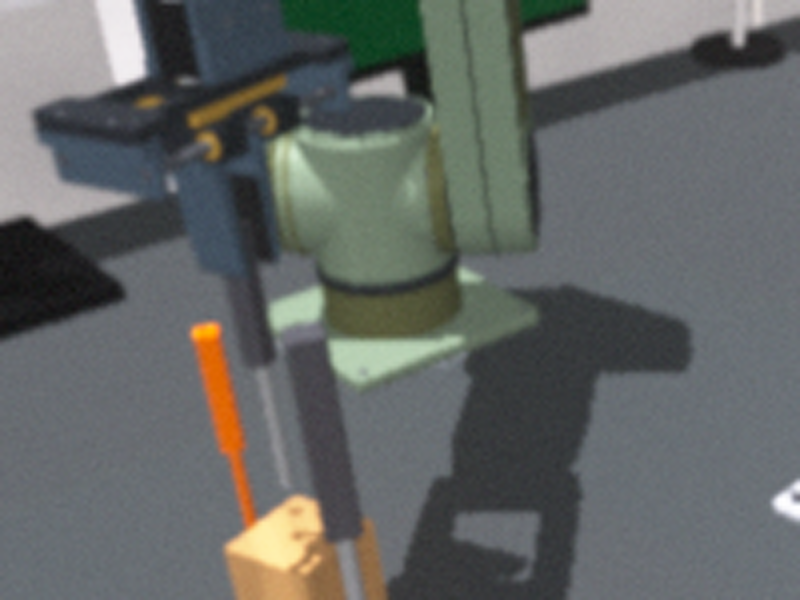

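The punch is clear of the stand, with its tip at (290,487). Next I carry it to the free area.

Emit:
arm_command(rows=[{"delta_pos":[84,-123,0],"roll":-7.5,"jaw":0},{"delta_pos":[84,-123,0],"roll":-7.5,"jaw":0},{"delta_pos":[84,-123,0],"roll":-7.5,"jaw":0},{"delta_pos":[84,-123,0],"roll":-7.5,"jaw":0},{"delta_pos":[168,-245,0],"roll":-15,"jaw":0},{"delta_pos":[168,-245,0],"roll":-15,"jaw":0},{"delta_pos":[168,-245,0],"roll":-15,"jaw":0},{"delta_pos":[168,-245,0],"roll":-15,"jaw":0},{"delta_pos":[168,-245,40],"roll":-15,"jaw":0},{"delta_pos":[168,-245,60],"roll":-15,"jaw":0},{"delta_pos":[168,-245,80],"roll":-15,"jaw":0},{"delta_pos":[168,-245,90],"roll":-15,"jaw":0},{"delta_pos":[168,-245,98],"roll":-15,"jaw":0},{"delta_pos":[168,-245,98],"roll":-15,"jaw":0}])

```text
time_s: 5.53
ee_pos: [422.6, 0.3, 171.7]
ee_rot: [-179.7, -0.0, 96.8]
force: [-0.4, 0.6, -2.6]
gripper_width: 15.9
gripper_force: 15.0
```

Emit:
arm_command(rows=[{"delta_pos":[0,0,3],"roll":0,"jaw":0},{"delta_pos":[0,0,6],"roll":0,"jaw":0},{"delta_pos":[0,0,9],"roll":0,"jaw":0},{"delta_pos":[0,0,9],"roll":0,"jaw":0}])

```text
time_s: 5.87
ee_pos: [424.3, 0.2, 164.8]
ee_rot: [180.0, -0.0, 96.8]
force: [-0.9, 0.4, -2.3]
gripper_width: 16.0
gripper_force: 15.0
```

Emit:
arm_command(rows=[{"delta_pos":[0,0,2],"roll":0,"jaw":0},{"delta_pos":[0,0,4],"roll":0,"jaw":0},{"delta_pos":[0,0,5],"roll":0,"jaw":0},{"delta_pos":[0,0,5],"roll":0,"jaw":0}], squeeze=6)

```text
time_s: 6.2
ee_pos: [425.8, 0.1, 161.6]
ee_rot: [179.8, 0.0, 96.8]
force: [-0.1, -0.6, 6.2]
gripper_width: 16.2
gripper_force: 6.0
```

Emit:
arm_command(rows=[{"delta_pos":[-15,0,1],"roll":0,"jaw":0},{"delta_pos":[-30,0,3],"roll":0,"jaw":0},{"delta_pos":[-45,0,6],"roll":0,"jaw":0},{"delta_pos":[-59,0,10],"roll":0,"jaw":0},{"delta_pos":[-73,0,16],"roll":0,"jaw":0},{"delta_pos":[-86,0,23],"roll":0,"jaw":0},{"delta_pos":[-99,0,31],"roll":0,"jaw":0},{"delta_pos":[-111,0,40],"roll":0,"jaw":0},{"delta_pos":[-122,0,50],"roll":0,"jaw":0},{"delta_pos":[-132,0,61],"roll":0,"jaw":0},{"delta_pos":[-132,0,61],"roll":0,"jaw":0}])

```text
time_s: 7.12
ee_pos: [439.5, -132.0, 97.0]
ee_rot: [-179.9, -0.0, 96.7]
force: [-0.5, 0.5, -2.5]
gripper_width: 16.0
gripper_force: 6.0
```

```bash
python3 - <<'E'
from h import *
to((425,0,100),97)
f=grab("scene"); p=proj(f,[env.state()["ee_pos"]])[0].astype(int); print(p)
x,y=max(p[0]-80,0),max(p[1]-75,0)
c=cv2.resize(f["img"][y:y+150,x:x+200],(800,600),interpolation=cv2.INTER_CUBIC); cv2.imwrite("pics/s4.png",c); print(x,y)
E
```

```text
t 7.1167 pos [ 439.5 -132.    97. ] rot [-179.9   -0.    96.7] F [-0.5  0.5 -2.5] w 16.0 q6 -25.0 
 -> delta [132.8   1.   -3. ] n 3.2 roll -0.05
[197 203]
117 128
```

View pics/s4.png

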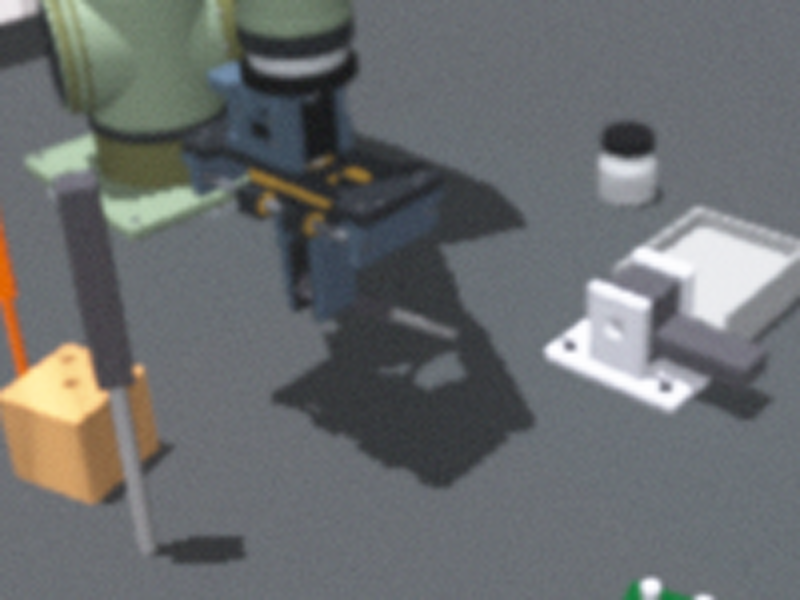

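The punch has swung well over: its handle leaves the fingers at (360,300) and its tip is at (455,332).

```bash
python3 - <<'E'
from h import *
f=dict(np.load("/tmp/scene.npz"))
s=env.state(); y=np.radians(s["ee_rot"][2]); n=np.array([np.sin(y),-np.cos(y),0]); p=s["ee_pos"]
c,d=ray(f,[(117+455/4-.4,128+332/4-.4),(117+395/4-.4,128+314/4-.4)])
X=c+d*((n@(p-c))/(d@n))[:,None]; print(X.round(1), ((X-p)@[np.cos(y),np.sin(y),0]).round(1))
E
```

```text
[[423.3   5.1   0.9]
 [431.  -60.5  52.3]] [137.2  71.1]
```

Emit:
arm_command(rows=[{"delta_pos":[-9,0,13],"roll":0,"jaw":0},{"delta_pos":[-17,0,26],"roll":0,"jaw":0},{"delta_pos":[-24,0,39],"roll":0,"jaw":0},{"delta_pos":[-30,0,53],"roll":0,"jaw":0},{"delta_pos":[-34,0,66],"roll":0,"jaw":0},{"delta_pos":[-37,0,78],"roll":0,"jaw":0},{"delta_pos":[-39,0,86],"roll":0,"jaw":0},{"delta_pos":[-40,0,92],"roll":0,"jaw":0},{"delta_pos":[-40,0,92],"roll":0,"jaw":0}])

```text
time_s: 7.92
ee_pos: [444.3, -170.0, 6.1]
ee_rot: [-179.9, -0.1, 96.8]
force: [-0.6, -0.3, -1.9]
gripper_width: 16.1
gripper_force: 6.0
```

Release gently, rise, and regrasp after a look.

Emit:
arm_command(rows=[{"delta_pos":[0,0,3],"roll":0,"jaw":0},{"delta_pos":[0,0,3],"roll":0,"jaw":0},{"delta_pos":[0,0,3],"roll":0,"jaw":30},{"delta_pos":[0,0,3],"roll":0,"jaw":50},{"delta_pos":[0,0,3],"roll":0,"jaw":50},{"delta_pos":[0,0,3],"roll":0,"jaw":50},{"delta_pos":[0,0,3],"roll":0,"jaw":50},{"delta_pos":[0,0,-20],"roll":0,"jaw":50},{"delta_pos":[0,0,-60],"roll":0,"jaw":50},{"delta_pos":[-80,0,-100],"roll":0,"jaw":50},{"delta_pos":[-80,0,-140],"roll":0,"jaw":50},{"delta_pos":[-80,0,-140],"roll":0,"jaw":50},{"delta_pos":[-80,0,-140],"roll":0,"jaw":50}])

```text
time_s: 9.0
ee_pos: [458.3, -255.0, 152.9]
ee_rot: [179.4, 0.5, 96.7]
force: [0.4, 0.1, 0.9]
gripper_width: 45.5
gripper_force: 0.0
```

```bash
python3 - <<'E'
from h import *
to((445,-124,60),97)
f=grab("scene"); np.savez("/tmp/s5.npz",**f)
cv2.imwrite("pics/s5.png",cv2.resize(f["img"][128:278,117:317],(800,600),interpolation=cv2.INTER_CUBIC))
g=grab("top"); X=cloud(f)
m=(X[...,2]>6)&(X[...,2]<40)&(X[...,0]>380)&(X[...,0]<480)&(X[...,1]<30)&(X[...,1]>-225)
P=X[m]; print(m.sum(),P[:,1].min(),P[:,1].max(),P[:,2].max())
print(cv2.minAreaRect(P[:,:2].astype(np.float32)),cv2.fitLine(P[:,:2].astype(np.float32),cv2.DIST_HUBER,0,.01,.01).ravel())
E
```

```text
t 9.0 pos [ 458.3 -255.   152.9] rot [179.4   0.5  96.7] F [0.4 0.1 0.9] w 45.5 q6 -37.0 
 -> delta [131.6   2.   92.9] n 3.9 roll -0.06
231 -189.1542821806673 -0.4235962103868875 18.609798742324347
((438.7382507324219, -94.62821960449219), (18.21494483947754, 189.52394104003906), 6.913442134857178) [ 1.3690655e-01 -9.9058396e-01  4.4289972e+02 -1.0758752e+02]
```

View pics/s5.png

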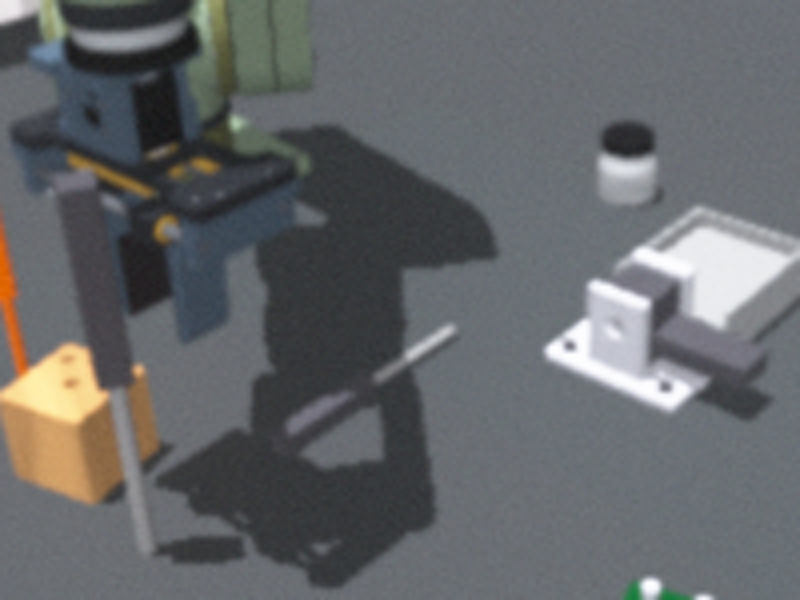

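The punch lies flat, tip at (455,330) and butt at (280,440), at yaw 97° and aligned with the hinge bore. Next is the level regrasp.

Emit:
arm_command(rows=[{"delta_pos":[40,1,10],"roll":0,"jaw":50},{"delta_pos":[80,1,40],"roll":0,"jaw":50},{"delta_pos":[115,1,70],"roll":0,"jaw":50},{"delta_pos":[131,1,93],"roll":0,"jaw":50},{"delta_pos":[131,1,93],"roll":0,"jaw":50},{"delta_pos":[131,1,93],"roll":0,"jaw":50},{"delta_pos":[131,1,93],"roll":0,"jaw":50}])

```text
time_s: 9.68
ee_pos: [439.7, -119.4, 53.6]
ee_rot: [-180.0, -0.0, 96.9]
force: [-0.2, -0.6, 0.2]
gripper_width: 45.8
gripper_force: 0.0
```

```bash
python3 - <<'E'
from h import *
to((444,-125,2),97)
E
```

```text
t 9.6833 pos [ 439.7 -119.4   53.6] rot [-180.    -0.    96.9] F [-0.2 -0.6  0.2] w 45.8 q6 -24.0 
 -> delta [-6.   3.6 51.6] n 1.2 roll -0.02
```

Emit:
arm_command(rows=[{"delta_pos":[-6,3,20],"roll":0,"jaw":50},{"delta_pos":[-6,3,40],"roll":0,"jaw":50},{"delta_pos":[-6,3,47],"roll":0,"jaw":50},{"delta_pos":[-6,3,51],"roll":0,"jaw":50},{"delta_pos":[-6,3,51],"roll":0,"jaw":50},{"delta_pos":[-6,3,51],"roll":0,"jaw":50}])

```text
time_s: 10.18
ee_pos: [444.1, -125.8, 3.6]
ee_rot: [179.9, 0.0, 96.8]
force: [0.8, 0.0, -0.4]
gripper_width: 45.2
gripper_force: 0.0
```

Emit:
arm_command(rows=[{"delta_pos":[0,0,0],"roll":0,"jaw":0},{"delta_pos":[0,0,0],"roll":0,"jaw":0},{"delta_pos":[0,0,0],"roll":0,"jaw":0},{"delta_pos":[0,0,0],"roll":0,"jaw":0},{"delta_pos":[0,0,0],"roll":0,"jaw":0},{"delta_pos":[0,0,0],"roll":0,"jaw":0},{"delta_pos":[0,0,0],"roll":0,"jaw":0},{"delta_pos":[0,0,0],"roll":0,"jaw":0}], squeeze=55)

```text
time_s: 10.85
ee_pos: [442.8, -125.2, 3.1]
ee_rot: [-179.9, -0.0, 96.8]
force: [-3.0, -0.9, 5.4]
gripper_width: 15.6
gripper_force: 55.0
```

Emit:
arm_command(rows=[{"delta_pos":[0,0,-10],"roll":0,"jaw":0},{"delta_pos":[0,0,-30],"roll":0,"jaw":0},{"delta_pos":[0,0,-42],"roll":0,"jaw":0},{"delta_pos":[0,0,-42],"roll":0,"jaw":0},{"delta_pos":[0,0,-42],"roll":0,"jaw":0}])

```text
time_s: 11.27
ee_pos: [444.0, -125.4, 45.0]
ee_rot: [179.9, 0.0, 96.8]
force: [-1.2, 0.3, -2.4]
gripper_width: 15.0
gripper_force: 55.0
```

```bash
python3 - <<'E'
from h import *
to((576,-96,45),97)
E
```

```text
t 11.2667 pos [ 444.  -125.4   45. ] rot [179.9   0.   96.8] F [-1.2  0.3 -2.4] w 15.0 q6 -24.0 
 -> delta [ 13.5 134.6  -0. ] n 3.2 roll -0.03
```

Emit:
arm_command(rows=[{"delta_pos":[3,40,0],"roll":0,"jaw":0},{"delta_pos":[6,75,0],"roll":0,"jaw":0},{"delta_pos":[10,105,0],"roll":0,"jaw":0},{"delta_pos":[12,125,0],"roll":0,"jaw":0},{"delta_pos":[13,135,0],"roll":0,"jaw":0},{"delta_pos":[13,135,0],"roll":0,"jaw":0},{"delta_pos":[13,135,0],"roll":0,"jaw":0},{"delta_pos":[13,135,0],"roll":0,"jaw":0}])

```text
time_s: 11.93
ee_pos: [573.7, -96.5, 44.0]
ee_rot: [-179.8, -0.1, 96.8]
force: [-0.1, 0.2, -1.9]
gripper_width: 15.5
gripper_force: 55.0
```

```bash
python3 - <<'E'
from h import *
to((576,-96,45),97)
f=grab("scene"); g=grab("top"); np.savez("/tmp/s6.npz",**f); np.savez("/tmp/t6.npz",**g)
a=cv2.resize(f["img"][175:245,210:310],(800,560),interpolation=cv2.INTER_CUBIC)
b=cv2.resize(g["img"][140:215,200:300],(800,600),interpolation=cv2.INTER_CUBIC)
cv2.imwrite("pics/s6.png",a); cv2.imwrite("pics/t6.png",b)
print(proj(f,[(561,28,50),(558.4,47.8,50)]),proj(g,[(561,28,50),(558.4,47.8,50)]))
E
```

```text
t 11.9333 pos [573.7 -96.5  44. ] rot [-1.798e+02 -1.000e-01  9.680e+01] F [-0.1  0.2 -1.9] w 15.5 q6 -17.0 
 -> delta [ 0.2  2.4 -1. ] n 0.1 roll -0.04
[[266.33455215 212.09187111]
 [270.20652353 209.13809669]] [[245.33458946 174.84850495]
 [238.43698957 175.58227367]]
```

View pics/s6.png

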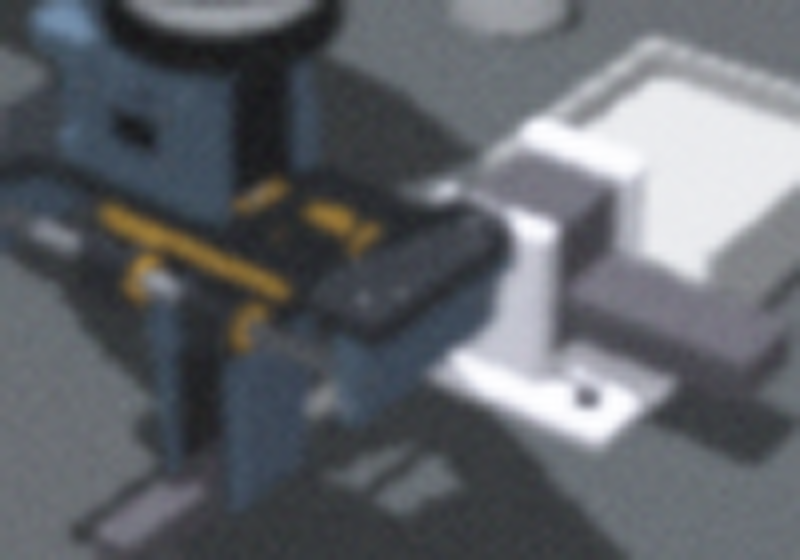

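View pics/t6.png

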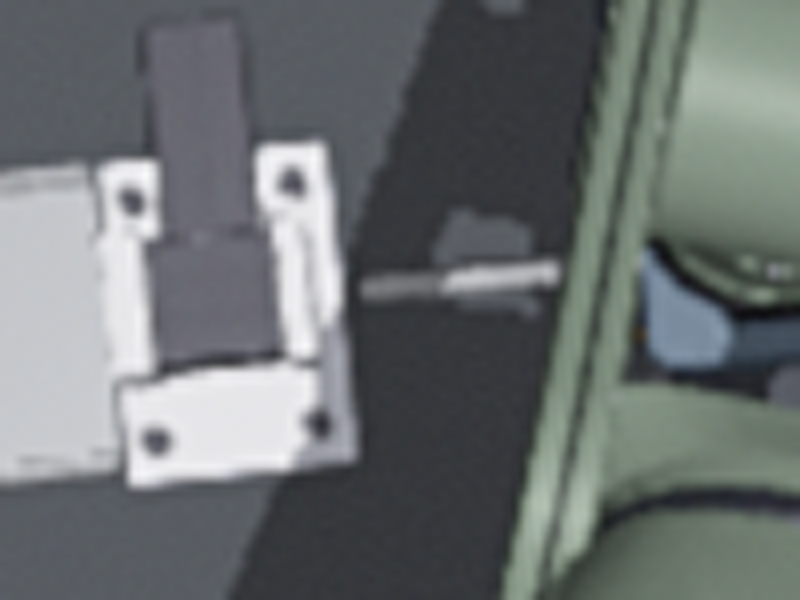

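s6: the gripper hides the shank from the scene camera. t6: the shank runs from its tip at (362,289) to (555,272), pointing at the knock-out lug (outer face near x=330).

```bash
python3 - <<'E'
from h import *
g=dict(np.load("/tmp/t6.npz")); X=cloud(g); v=cv2.cvtColor(g["img"],cv2.COLOR_BGR2GRAY)
m=np.zeros(v.shape,bool); m[165:182,244:271]=1; m&=(X[...,2]>35)&(X[...,2]<65)
print(m.sum()); P=X[m]
for u in range(244,271,4):
    k=m.copy(); k[:,:u]=0;k[:,u+4:]=0
    if k.any(): print(u,X[k].mean(0).round(1),np.median(X[k][:,2]).round(1), np.argwhere(k)[:,0].mean().round(2))
uv=np.argwhere(m)[:,::-1].astype(np.float32); W=plane(g,uv,50)
L=cv2.fitLine(W[:,:2].astype(np.float32),cv2.DIST_HUBER,0,.01,.01).ravel(); print("shank",L,np.degrees(np.arctan2(L[0],-L[1])),"tip y",W[:,1].max())
for src in("/tmp/t6.npz","/tmp/top.npz"):
    g=dict(np.load(src)); X=cloud(g); v=cv2.cvtColor(g["img"],cv2.COLOR_BGR2GRAY)
    lm=(X[...,2]>74.5)&(X[...,2]<80)&(v>140)&(X[...,0]>500)&(X[...,0]<610)&(X[...,1]>30)&(X[...,1]<140)
    n,lab,st,ce=cv2.connectedComponentsWithStats(lm.astype(np.uint8))
    for i in range(1,n):
        if st[i,4]>8: print("lug",st[i,4],plane(g,[ce[i]],77).round(1))
E
```

```text
69
244 [560.5  26.   51.3] 50.9 175.0
248 [560.6  16.   52.1] 52.1 175.0
252 [562.5   4.5  50.7] 50.2 174.5
256 [564.2  -6.9  51.5] 50.8 174.0
260 [564.7 -18.   51.5] 52.0 173.91
264 [566.6 -30.3  52.3] 52.6 173.33
268 [567.8 -38.5  51.5] 51.6 173.0
shank [ 1.19303726e-01 -9.92857814e-01  5.63808533e+02 -5.10248327e+00] 6.85192 tip y 29.027483446976824
lug 53 [[556.1  53.3  77. ]]
lug 69 [[549.6 112.9  77. ]]
lug 44 [[555.9  53.5  77. ]]
lug 61 [[548.4 112.5  77. ]]
```

Emit:
arm_command(rows=[{"delta_pos":[4,-1,-1],"roll":0,"jaw":0},{"delta_pos":[8,-1,-1],"roll":0,"jaw":0},{"delta_pos":[12,-1,-1],"roll":0,"jaw":0},{"delta_pos":[15,-1,-1],"roll":0,"jaw":0},{"delta_pos":[18,-1,-1],"roll":0,"jaw":0},{"delta_pos":[21,-1,-1],"roll":0,"jaw":0},{"delta_pos":[23,-1,-1],"roll":0,"jaw":0},{"delta_pos":[25,-1,-1],"roll":0,"jaw":0},{"delta_pos":[25,-1,-1],"roll":0,"jaw":0}], squeeze=60)

```text
time_s: 12.78
ee_pos: [571.9, -71.3, 45.9]
ee_rot: [-180.0, -0.0, 96.8]
force: [-0.3, 0.1, -1.5]
gripper_width: 15.5
gripper_force: 60.0
```

Emit:
arm_command(rows=[{"delta_pos":[2,0,0],"roll":0,"jaw":0},{"delta_pos":[4,0,0],"roll":0,"jaw":0},{"delta_pos":[6,0,0],"roll":0,"jaw":0},{"delta_pos":[8,0,0],"roll":0,"jaw":0},{"delta_pos":[10,0,0],"roll":0,"jaw":0},{"delta_pos":[12,0,0],"roll":0,"jaw":0},{"delta_pos":[12,0,0],"roll":0,"jaw":0}])

```text
time_s: 13.37
ee_pos: [572.2, -63.3, 46.7]
ee_rot: [179.8, 0.4, 97.0]
force: [1.0, -11.3, -2.2]
gripper_width: 15.3
gripper_force: 60.0
```

Emit:
arm_command(rows=[{"delta_pos":[2,0,0],"roll":0,"jaw":0},{"delta_pos":[4,0,0],"roll":0,"jaw":0},{"delta_pos":[6,0,0],"roll":0,"jaw":0},{"delta_pos":[8,0,0],"roll":0,"jaw":0},{"delta_pos":[10,0,0],"roll":0,"jaw":0},{"delta_pos":[12,0,0],"roll":0,"jaw":0},{"delta_pos":[14,0,0],"roll":0,"jaw":0},{"delta_pos":[16,0,0],"roll":0,"jaw":0},{"delta_pos":[18,0,0],"roll":0,"jaw":0},{"delta_pos":[18,0,0],"roll":0,"jaw":0}])

```text
time_s: 14.2
ee_pos: [569.9, -45.2, 46.6]
ee_rot: [179.8, 0.4, 96.9]
force: [2.2, -11.1, -2.0]
gripper_width: 15.5
gripper_force: 60.0
```

Emit:
arm_command(rows=[{"delta_pos":[2,0,0],"roll":0,"jaw":0},{"delta_pos":[4,0,0],"roll":0,"jaw":0},{"delta_pos":[6,0,0],"roll":0,"jaw":0},{"delta_pos":[8,0,0],"roll":0,"jaw":0},{"delta_pos":[10,0,0],"roll":0,"jaw":0},{"delta_pos":[12,0,0],"roll":0,"jaw":0},{"delta_pos":[14,0,0],"roll":0,"jaw":0},{"delta_pos":[16,0,0],"roll":0,"jaw":0},{"delta_pos":[18,0,0],"roll":0,"jaw":0},{"delta_pos":[20,0,0],"roll":0,"jaw":0},{"delta_pos":[22,0,0],"roll":0,"jaw":0},{"delta_pos":[24,0,0],"roll":0,"jaw":0},{"delta_pos":[26,0,0],"roll":0,"jaw":0},{"delta_pos":[28,0,0],"roll":0,"jaw":0},{"delta_pos":[28,0,0],"roll":0,"jaw":0}])

```text
time_s: 15.45
ee_pos: [564.9, -13.3, 45.9]
ee_rot: [-180.0, -0.0, 96.8]
force: [-1.5, -0.1, -1.7]
gripper_width: 15.8
gripper_force: 60.0
```

```bash
cat > chk.py <<'E'
from h import *
to(env.state()["ee_pos"])
g=grab("top"); X=cloud(g); v=cv2.cvtColor(g["img"],cv2.COLOR_BGR2GRAY)
m=(X[...,2]>35)&(X[...,2]<66)&(X[...,0]>515)&(X[...,0]<575)&(X[...,1]>112)&(X[...,1]<240)
n,lab,st,ce=cv2.connectedComponentsWithStats(m.astype(np.uint8))
for i in range(1,n):
    if st[i,4]>4: k=lab==i; P=X[k]; print("tray thing",st[i,4],"y",P[:,1].min().round(),P[:,1].max().round(),"x",P[:,0].mean().round(),"zmax",P[:,2].max().round(1),"gray",v[k].mean().round())
E
python3 chk.py
```

```text
t 15.45 pos [564.9 -13.3  45.9] rot [-180.    -0.    96.8] F [-1.5 -0.1 -1.7] w 15.8 q6 -9.0 
 -> delta [0. 0. 0.] n 0.0 roll 0
tray thing 110 y 123.0 175.0 x 544.0 zmax 61.6 gray 162.0
```

Emit:
arm_command(rows=[{"delta_pos":[3,0,0],"roll":0,"jaw":0},{"delta_pos":[6,0,0],"roll":0,"jaw":0},{"delta_pos":[9,0,0],"roll":0,"jaw":0},{"delta_pos":[12,0,0],"roll":0,"jaw":0},{"delta_pos":[15,0,0],"roll":0,"jaw":0},{"delta_pos":[18,0,0],"roll":0,"jaw":0},{"delta_pos":[18,0,0],"roll":0,"jaw":0},{"delta_pos":[18,0,0],"roll":0,"jaw":0},{"delta_pos":[18,0,0],"roll":0,"jaw":0}])

```text
time_s: 16.25
ee_pos: [562.9, 3.9, 45.9]
ee_rot: [180.0, -0.0, 96.8]
force: [-0.3, -0.8, -2.2]
gripper_width: 15.2
gripper_force: 60.0
```

```bash
python3 chk.py
```

```text
t 16.25 pos [562.9   3.9  45.9] rot [180.   -0.   96.8] F [-0.3 -0.8 -2.2] w 15.2 q6 -8.0 
 -> delta [0. 0. 0.] n 0.0 roll 0
tray thing 138 y 123.0 192.0 x 542.0 zmax 54.5 gray 169.0
```

```bash
cat > chk2.py <<'E'
from h import *
g=grab("top"); X=cloud(g)
m=(X[...,2]>35)&(X[...,2]<66)&(X[...,0]>500)&(X[...,0]<590)&(X[...,1]>110)&(X[...,1]<240)
P=X[m]
for y in range(110,240,5):
    k=(P[:,1]>=y)&(P[:,1]<y+5)
    if k.any(): print(y,k.sum(),"x",P[k][:,0].min().round(),P[k][:,0].max().round(),"z",np.percentile(P[k][:,2],[50,90]).round(1))
E
python3 chk2.py
```

```text
110 1 x 525.0 525.0 z [39.3 39.3]
115 1 x 524.0 524.0 z [42.8 42.8]
120 3 x 546.0 552.0 z [54.4 56.5]
125 7 x 546.0 589.0 z [51.9 55.5]
130 7 x 538.0 560.0 z [45.8 47.6]
135 12 x 538.0 553.0 z [45.7 49.9]
140 13 x 538.0 556.0 z [45.3 47.7]
145 8 x 538.0 553.0 z [47.1 48.1]
150 11 x 506.0 553.0 z [43.6 47. ]
155 12 x 535.0 549.0 z [46.8 49.4]
160 9 x 535.0 549.0 z [46.  49.1]
165 9 x 535.0 549.0 z [45.9 49.6]
170 13 x 532.0 549.0 z [44.2 47.3]
175 12 x 532.0 546.0 z [45.9 47.5]
180 9 x 532.0 546.0 z [46.5 49.5]
185 9 x 531.0 546.0 z [45.7 48.1]
190 5 x 534.0 546.0 z [43.8 45.7]
200 3 x 584.0 589.0 z [45.7 46.2]
205 1 x 589.0 589.0 z [42.8 42.8]
210 5 x 525.0 589.0 z [35.7 45.9]
215 2 x 589.0 589.0 z [44.6 46. ]
220 4 x 587.0 589.0 z [41.5 45.5]
225 4 x 584.0 588.0 z [41.3 44.3]
230 5 x 563.0 588.0 z [46.5 47.1]
235 3 x 585.0 588.0 z [46.3 48.5]
```

The pin lies on the tray floor. Next I draw the punch straight out.

Emit:
arm_command(rows=[{"delta_pos":[-5,0,0],"roll":0,"jaw":0},{"delta_pos":[-12,0,0],"roll":0,"jaw":0},{"delta_pos":[-20,0,0],"roll":0,"jaw":0},{"delta_pos":[-28,0,0],"roll":0,"jaw":0},{"delta_pos":[-36,0,0],"roll":0,"jaw":0},{"delta_pos":[-44,0,0],"roll":0,"jaw":0},{"delta_pos":[-52,0,0],"roll":0,"jaw":0},{"delta_pos":[-60,0,0],"roll":0,"jaw":0},{"delta_pos":[-68,0,0],"roll":0,"jaw":0},{"delta_pos":[-76,0,0],"roll":0,"jaw":0},{"delta_pos":[-84,0,0],"roll":0,"jaw":0},{"delta_pos":[-92,0,0],"roll":0,"jaw":0},{"delta_pos":[-100,0,0],"roll":0,"jaw":0},{"delta_pos":[-112,0,0],"roll":0,"jaw":0},{"delta_pos":[-126,0,0],"roll":0,"jaw":0},{"delta_pos":[-138,0,0],"roll":0,"jaw":0},{"delta_pos":[-140,0,0],"roll":0,"jaw":0},{"delta_pos":[-140,0,0],"roll":0,"jaw":0}])

```text
time_s: 17.85
ee_pos: [579.7, -136.4, 45.9]
ee_rot: [180.0, -0.0, 96.7]
force: [0.5, -0.7, -2.0]
gripper_width: 15.3
gripper_force: 60.0
```

Emit:
arm_command(rows=[{"delta_pos":[0,0,12],"roll":0,"jaw":0},{"delta_pos":[0,0,22],"roll":0,"jaw":0},{"delta_pos":[0,0,30],"roll":0,"jaw":0},{"delta_pos":[0,0,35],"roll":0,"jaw":0},{"delta_pos":[0,0,39],"roll":0,"jaw":0},{"delta_pos":[0,0,41],"roll":0,"jaw":0},{"delta_pos":[0,0,41],"roll":0,"jaw":0},{"delta_pos":[0,0,41],"roll":0,"jaw":0}])

```text
time_s: 18.52
ee_pos: [579.8, -135.2, 5.1]
ee_rot: [180.0, -0.0, 96.8]
force: [0.4, 0.0, -2.1]
gripper_width: 15.5
gripper_force: 60.0
```

Emit:
arm_command(rows=[{"delta_pos":[0,0,1],"roll":0,"jaw":0},{"delta_pos":[0,0,2],"roll":0,"jaw":0},{"delta_pos":[0,0,2],"roll":0,"jaw":0},{"delta_pos":[0,0,2],"roll":0,"jaw":0},{"delta_pos":[0,0,2],"roll":0,"jaw":22},{"delta_pos":[0,0,2],"roll":0,"jaw":45},{"delta_pos":[0,0,2],"roll":0,"jaw":45},{"delta_pos":[0,0,2],"roll":0,"jaw":45},{"delta_pos":[0,0,2],"roll":0,"jaw":45},{"delta_pos":[0,0,-20],"roll":0,"jaw":45},{"delta_pos":[0,0,-50],"roll":0,"jaw":45},{"delta_pos":[0,0,-90],"roll":0,"jaw":45},{"delta_pos":[0,0,-130],"roll":0,"jaw":45},{"delta_pos":[0,0,-170],"roll":0,"jaw":45},{"delta_pos":[0,0,-200],"roll":0,"jaw":45},{"delta_pos":[0,0,-200],"roll":0,"jaw":45},{"delta_pos":[0,0,-200],"roll":0,"jaw":45}])

```text
time_s: 19.93
ee_pos: [580.5, -135.5, 207.2]
ee_rot: [179.7, 0.1, 96.8]
force: [-0.5, -0.1, -0.3]
gripper_width: 40.9
gripper_force: 0.0
```

```bash
python3 - <<'E'
from h import *
to(env.state()["ee_pos"])
f=grab("scene"); X=cloud(f)
m=(X[...,2]>5)&(X[...,2]<40)&(X[...,0]>540)&(X[...,0]<630)&(X[...,1]<25)&(X[...,1]>-260)
P=X[m]; print(m.sum(),cv2.minAreaRect(P[:,:2].astype(np.float32)),P[:,2].max())
# bystanders: compare with first frame
f0=dict(np.load("/tmp/scene.npz")); d=cv2.absdiff(f["img"],f0["img"]).max(2)
for nm,p in (("jar",(420//1,268)),("board",(435,455)),("screwdriver",(540,365))):
    u,v=int(p[0]*.64),int(p[1]*.64); print(nm,d[v-20:v+20,u-22:u+22].mean().round(1),d[v-20:v+20,u-22:u+22].max())
E
python3 chk2.py | sed -n 4,18p
```

```text
t 19.9333 pos [ 580.5 -135.5  207.2] rot [1.797e+02 1.000e-01 9.680e+01] F [-0.5 -0.1 -0.3] w 40.9 q6 -21.0 
 -> delta [0. 0. 0.] n 0.0 roll 0
288 ((578.751220703125, -104.08944702148438), (17.79871368408203, 190.75466918945312), 6.850336074829102) 18.656475323025965
jar 14.5 66
board 5.0 61
screwdriver 3.3 12
130 9 x 527.0 553.0 z [44.9 48.8]
135 13 x 538.0 586.0 z [46.5 47.5]
140 12 x 538.0 553.0 z [46.3 48.3]
145 7 x 538.0 553.0 z [46.3 48.5]
150 12 x 535.0 552.0 z [45.1 46.8]
155 13 x 524.0 549.0 z [46.3 47.5]
160 10 x 535.0 549.0 z [45.8 49.4]
165 8 x 535.0 550.0 z [43.1 48.6]
170 14 x 532.0 549.0 z [44.7 48.8]
175 13 x 531.0 588.0 z [44.5 49.9]
180 10 x 531.0 546.0 z [47.1 49.5]
185 8 x 531.0 546.0 z [45.2 49.9]
190 6 x 534.0 585.0 z [45.2 48.7]
195 2 x 590.0 590.0 z [39.1 39.1]
200 2 x 589.0 589.0 z [43.  43.8]
```

```bash
python3 -c "
from workcell import env
print(env.job_done())"
```

```text
the job is handed in; nothing more can be done
None
```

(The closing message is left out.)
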